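Push home the cover rivets of a control box, crosswise

ROBOT

A 6-joint arm with a two-finger parallel gripper is mounted at the origin on a cart in front of the work surface, level with it; the furniture and walls round the work are solid. World frame = base frame: x ahead of the robot, y to its left, z up, the work surface at z = 0. Lengths are in m, angles in degrees, forces in N, time in s.
With the tool pointing down it reaches from about 0.25 to 0.725 m from the base axis. Payload 9.7 kg.
Tool frame: the origin (TCP) lies at the very end of the fingers, on their centre line; the grasp point (between the pads) lies 19 mm behind it; x points along the fingers, z is the direction in which the jaws open and shut, and the axes are right-handed (so a half turn about x gives the same grasp; the last joint's range is limited). The gripper opens to 85 mm and grips with 20 to 120 N. Pads are 22 mm wide; open, the fingers measure 114 mm over their backs; the gripper's body (76 mm by 85 mm) begins 54 mm behind the grasp point. The pads swing forward as they close: fully open they stand 13 mm farther back than shut.
Start: joints at [-76.49, 4.979, 10.078, 95.1, 0, 90], TCP at [0.128, -0.535, 0.231] pointing down, gripper open.
Joint ranges: [-179.16, 179.16], [-48.56, 103.87], [-65.8, 70.77], [-126.05, 130.52], [-82.76, 87.17], [-180, 180]. Speed limits (degrees/s): [127.2, 127.2, 147.25, 180, 180, 180].

INTERFACE

Orientations are given as [roll, pitch, yaw] about the fixed x, y, z axes, in that order (R = Rz(yaw) Ry(pitch) Rx(roll)).
In Python, from workcell import sensors, vision, job_done gives the robot as it stands.
- The arm moves only by the tool carry_out, never from a script. Its argument "increments" is a list of rows, each a list of 7 numbers: the turn, a rotation vector about the tool's x, y, z in degrees, then the shift along the tool's x, y, z in mm, then the opening in per cent of the stroke, from 0 (shut) to 100 (fully open). A call has 1 to 12 rows; each row shifts and turns the commanded pose from where the row before left it, along the tool's axes as they then stand; what a row does not reach is not made up. A row lasts 1/8 s, in which the tool goes at most 62.5 mm and 10.7 degrees, less where a joint would pass 70% of its speed; a pose out of reach is approached as far as the arm can. A call is refused whole if a number of a shift passes 62.5 or a number of a turn 10.7, either way. A call with a gripper value outside its range is refused whole. The fingers move at their own pace and stop on an object; "squeeze" is the grip in N (left out, the last holds). Time passes only in rows, so rows that do not move let the fingers close. It gives the time, the measured TCP pose, the force and the opening at its end, in the units of the state.
- sensors.get_obs(): the state, without advancing time (a new reading comes with each control period).
- vision.camera(name): name is "scene" or "top"; returns the picture (384x512x3 uint8, red, green, blue); there is no depth.
- vision.calibration(name): a dict with "camera_matrix" (3x3 intrinsics, pixels), "dist" ([k1, k2, p1, p2, k3] as OpenCV has them; the pictures are not rectified), "extrinsics" (4x4, takes a point from world to camera coordinates). Camera axes: x right, y up, looking along -z (the intrinsics and any distortion apply to the point x, -y, -z); pixel columns grow to the right and rows downward; lengths in m; the calibration is good to about 2 mm. A picture is of the moment at which its call begins. calibration takes no time and is no camera call.
- job_done(): hands the job in, once; it reports no verdict.
The state is a dict: "time": time; "q": joint angles; "qd": joint speeds; "joint_efforts": joint torques, N m; "ee_pos": TCP position; "tcp_rot": TCP orientation; "wrist_force": force on the tool from outside, world axes, zero at the start; "torque": the same for the moment, N m; "opening": finger opening in m.
Only numpy, scipy, OpenCV 4.12 (cv2) and the standard library are available. Lean on these libraries where they do the work, as an engineer would, in place of code of your own. Each camera call takes 0.05 s, during which the arm holds its last target.

TASK

The cover of the grey control box is in place and its four push rivets are in their holes: press their red pins down flush with the black collars, lightly, with the fingertips, in crosswise order so that the gasket beds evenly: first the one at the corner beside the cable gland, then the one diagonally across from it, then the other one at the gland's end, and last the remaining one. Do not lift the box or push it along the bench, and leave the jar, tape, screwdriver and pliers where they are.

Things in the scene. Friction and masses are not known exactly. Their poses are not given: they have to be found in the camera images.
- control_box: Grey plastic box, 160 x 116 mm, loose on the bench, about 0.9 kg, any yaw. Origin: centre of the underside; x along its length towards the end wall with the cable gland; z up. Flat light cover 75 mm above the underside (middle panel 1 mm higher). A push rivet at each corner: a fixed black collar, 23 mm across, flat top 78 mm above the underside, and a red centre pin, 11 mm across, standing out of it.
- cover (a joint): The cover on its foam gasket: metres pressed down, 0 = at rest. It springs back by itself and gives about 0.2 mm per newton, up to 4 mm; its collars and pins go down with it.
- gland (a point): Outer end of the black cable gland, about 33 mm across, that stands 30 mm out of the box's end wall; box frame (107, 29, 28) mm, so it lies beside one corner.
- pin_a (a joint): Push-rivet pin at the gland corner: box frame x = +60, y = +38 mm, the corner nearest the cable gland. Metres pushed in: 0 = 8 mm proud of its collar, 0.008 = home, flush with the collar. Starts between 0 and 3 mm. It slides straight down against about 3.5 N of friction and stays where it is left; pressed flush, the fingertip meets the collar.
- pin_a_top (a point): Middle of that pin's flat top (moves down with the pin); 86 mm above the box's underside when fully out, 78 mm when flush.
- pin_b (a joint): Push-rivet pin at the other corner of the gland's end: x = +60, y = -38 mm. Metres pushed in: 0 = 8 mm proud of its collar, 0.008 = home, flush with the collar. Starts between 0 and 3 mm. It slides straight down against about 3.5 N of friction and stays where it is left; pressed flush, the fingertip meets the collar.
- pin_b_top (a point): Middle of that pin's flat top (moves down with the pin); 86 mm above the box's underside when fully out, 78 mm when flush.
- pin_c (a joint): Push-rivet pin at the corner diagonally across from the gland corner: x = -60, y = -38 mm. Metres pushed in: 0 = 8 mm proud of its collar, 0.008 = home, flush with the collar. Starts between 0 and 3 mm. It slides straight down against about 3.5 N of friction and stays where it is left; pressed flush, the fingertip meets the collar.
- pin_c_top (a point): Middle of that pin's flat top (moves down with the pin); 86 mm above the box's underside when fully out, 78 mm when flush.
- pin_d (a joint): Push-rivet pin at the last corner, at the end without gland: x = -60, y = +38 mm. Metres pushed in: 0 = 8 mm proud of its collar, 0.008 = home, flush with the collar. Starts between 0 and 3 mm. It slides straight down against about 3.5 N of friction and stays where it is left; pressed flush, the fingertip meets the collar.
- pin_d_top (a point): Middle of that pin's flat top (moves down with the pin); 86 mm above the box's underside when fully out, 78 mm when flush.
- jar: A glass jar of small grey parts with a white lid, 62 mm across, 93 mm tall; origin at the centre of its underside; a bystander.
- black_tape: A roll of black tape lying flat, 102 mm across, 24 mm high; origin at the centre of its underside; a bystander.
- blue_screwdriver: A screwdriver with a blue handle, 222 mm long, 29 mm high; origin at the centre of its underside; a bystander.
- pliers: Pliers with one red and one blue handle, 170 mm long, 53 mm wide, 16 mm high; origin at the centre of its underside; a bystander.

How it is judged (in metres and radians):
On the way, in this order (a step that is already met when the one before it is completed fails the run):
1. the pin at the gland corner is flush (value of joint pin_a above 0.0065 m), for 0.1 s.
2. then the pin diagonally across from it is flush (value of joint pin_c above 0.0065 m), for 0.1 s.
3. then the other pin at the gland's end is flush (value of joint pin_b above 0.0065 m), for 0.1 s.
4. then the last pin is flush (value of joint pin_d above 0.0065 m), for 0.1 s.
At the end, for the whole second after the job is handed in: All four pins are pushed at least 6.5 of their 8 mm in (flush within 1.5 mm); the box stands flat and at rest within 25 mm of where it stood; jar, tape, screwdriver and pliers are within 30 mm of where they lay (value of joint each of pin_a, pin_b, pin_c, pin_d above 0.0065 m and distance of control_box from where it was at the start of the episode below 0.025 m and angle between control_box's own z axis and vertical below 0.05 rad and linear speed of control_box below 0.01 m/s and distance of each of jar, black_tape, blue_screwdriver, pliers from where it was at the start of the episode below 0.03 m); the robot touches nothing.
It fails at once if the box is lifted, tipped or pushed more than 25 mm along the bench (distance of control_box from where it was at the start of the episode above 0.025 m or angle between control_box's own z axis and vertical above 0.1 rad).
It fails at once if the box or its rivets are pressed hard (over 35 N) instead of lightly (contact force between the fingers and control_box above 35 N).
It fails at once if something other than the fingers presses on the box (contact force between the arm and control_box above 3 N).
It fails at once if the jar, tape, screwdriver or pliers are moved more than 30 mm (distance of any of jar, black_tape, blue_screwdriver, pliers from where it was at the start of the episode above 0.03 m).
It also fails if it takes over 45 s, if anything falls off the work surface, if the arm or the gripper's body presses on something with over 40 N, if the wrist force passes 120 N, or if a joint passes its speed limit or range.

## Working session

There is one attempt and no reset: what is moved stays moved. The work goes in short steps, Python scripts to look and compute and a tool call to move; the robot and the scene stay as the last step left them, time stands still between calls to the robot, and variables do not carry over. Pictures are saved under pics/ and viewed, and the job is handed in when it is done.

Besides the shell and the picture viewer there is one more tool, called after "Emit:" as name([rows], argument=value, ...), one row to a line, values as JSON. carry_out: Moves the arm, as the interface text tells. Its arguments: {"type":"object","properties":{"increments":{"type":"array"},"squeeze":{"type":"number"}},"required":["increments"]}

```bash
mkdir -p pics; ls; python3 - <<'E'
from workcell import sensors, vision
import cv2, numpy as np
for n in ("scene","top"):
    im=vision.camera(n); cv2.imwrite(f"pics/{n}0.png",cv2.cvtColor(im,cv2.COLOR_RGB2BGR))
    c=vision.calibration(n); print(n,c)
print(sensors.get_obs())
E
```

```text
pics
scene {'camera_matrix': array([[442.54611916,   0.        , 253.83899185],
       [  0.        , 442.54611916, 190.66768229],
       [  0.        ,   0.        ,   1.        ]]), 'dist': array([-0.10261558,  0.        ,  0.        ,  0.        ,  0.        ]), 'extrinsics': array([[-0.81001708, -0.58634083,  0.0087615 ,  0.44815747],
       [ 0.39759511, -0.53816408,  0.74316724, -0.24231986],
       [-0.43103417,  0.60546169,  0.66904835, -1.23781243],
       [ 0.        ,  0.        ,  0.        ,  1.        ]])}
top {'camera_matrix': array([[364.24765711,   0.        , 257.16071716],
       [  0.        , 364.24765711, 194.36687161],
       [  0.        ,   0.        ,   1.        ]]), 'dist': array([-0.03626048,  0.        ,  0.        ,  0.        ,  0.        ]), 'extrinsics': array([[-0.09690618, -0.99528863,  0.00311873,  0.08905679],
       [ 0.96700422, -0.09340957,  0.2370179 , -0.52144378],
       [-0.2356099 ,  0.02598432,  0.97150028, -1.01668567],
       [ 0.        ,  0.        ,  0.        ,  1.        ]])}
{'time': 0.1, 'q': array([-7.64900542e+01,  5.00903797e+00,  1.00374148e+01,  9.50988839e+01,
       -1.35929436e-03,  8.99998713e+01]), 'qd': array([-0.01022851, -0.15994757,  0.04300338,  0.03851933,  0.04660078,
       -0.05941769]), 'joint_efforts': array([-1.04192206e-04, -5.21559012e+01,  4.65654945e+01,  1.60251529e-02,
       -1.21557147e-05, -9.25915941e-06]), 'ee_pos': array([ 0.1284324 , -0.53457959,  0.23062936]), 'tcp_rot': array([-178.89566895,   89.9294799 ,  104.6144064 ]), 'wrist_force': array([-0.34969831,  0.72147811,  0.03518329]), 'torque': array([-0.00909903,  0.00955737,  0.01400993]), 'opening': 0.0854920843555567}
```

View pics/scene0.png

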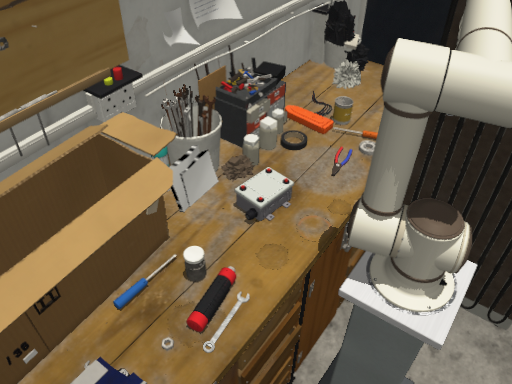

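View pics/top0.png

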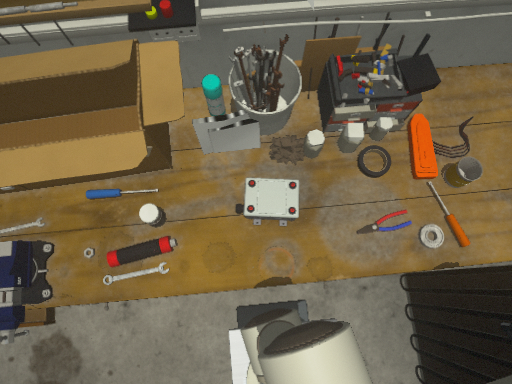

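The scene picture shows the box at about (264,193), with the gland at about (250,215). In the top picture the box is at (272,198) and the gland at (239,209), so the gland end faces image-left (+y). The four red pins are visible in both. Next I'll locate the pins by colour.

```bash
cat > h.py <<'E'
import cv2, numpy as np
from workcell import vision
F=np.diag([1,-1,-1.])
def ray(n,uv):
    c=vision.calibration(n);E=c["extrinsics"]
    p=cv2.undistortPoints(np.array([[uv]],float),c["camera_matrix"],c["dist"])[0,0]
    d=E[:3,:3].T@(F@np.array([p[0],p[1],1])); o=-E[:3,:3].T@E[:3,3]
    return o,d/np.linalg.norm(d)
def onz(n,uv,z):
    o,d=ray(n,uv); return o+d*(z-o[2])/d[2]
def tri(a,b):
    A=np.zeros((3,3));y=np.zeros(3)
    rs=[ray("scene",a),ray("top",b)]
    for o,d in rs:
        P=np.eye(3)-np.outer(d,d);A+=P;y+=P@o
    x=np.linalg.solve(A,y)
    return x,[np.linalg.norm((np.eye(3)-np.outer(d,d))@(x-o)) for o,d in rs]
def proj(n,X):
    c=vision.calibration(n);E=c["extrinsics"]
    Y=(F@(E[:3,:3]@np.atleast_2d(X).T+E[:3,3:])).T
    return cv2.projectPoints(Y,np.zeros(3),np.zeros(3),c["camera_matrix"],c["dist"])[0][:,0]
def reds(im,box):
    x0,y0,x1,y1=box
    s=im[y0:y1,x0:x1].astype(int); w=s[...,0]-np.maximum(s[...,1],s[...,2])
    m=(w>45).astype(np.uint8)
    n,l,st,ce=cv2.connectedComponentsWithStats(m)
    out=[]
    for i in range(1,n):
        if st[i,4]<3: continue
        k=cv2.dilate((l==i).astype(np.uint8),np.ones((3,3)))*np.clip(w,0,None)
        yy,xx=np.indices(k.shape); out.append((x0+(k*xx).sum()/k.sum(),y0+(k*yy).sum()/k.sum(),st[i,4]))
    return out
E
python3 - <<'E'
from h import *
for n,b in(("scene",(225,155,305,230)),("top",(230,170,310,230))):
    im=cv2.cvtColor(cv2.imread(f"pics/{n}0.png"),cv2.COLOR_BGR2RGB)
    for r in reds(im,b): print(n,np.round(r,2),np.round(onz(n,r[:2],.083),4))
    x0,y0,x1,y1=b
    cv2.imwrite(f"pics/{n}0c.png",cv2.resize(cv2.imread(f"pics/{n}0.png")[y0:y1,x0:x1],None,fx=7,fy=7,interpolation=cv2.INTER_CUBIC))
E
```

```text
scene [268.43 169.4   12.  ] [ 0.5421 -0.0652  0.083 ]
scene [285.83 179.69  13.  ] [ 0.4677 -0.0555  0.083 ]
scene [242.49 186.49  12.  ] [0.5596 0.0533 0.083 ]
scene [260.15 198.13  10.  ] [0.4839 0.0642 0.083 ]
top [251.55 182.5   13.  ] [0.5598 0.0517 0.083 ]
top [292.49 184.34  13.  ] [ 0.5428 -0.067   0.083 ]
top [250.23 207.91  14.  ] [0.4846 0.0626 0.083 ]
top [291.84 209.81  16.  ] [ 0.4675 -0.056   0.083 ]
```

View pics/scene0c.png

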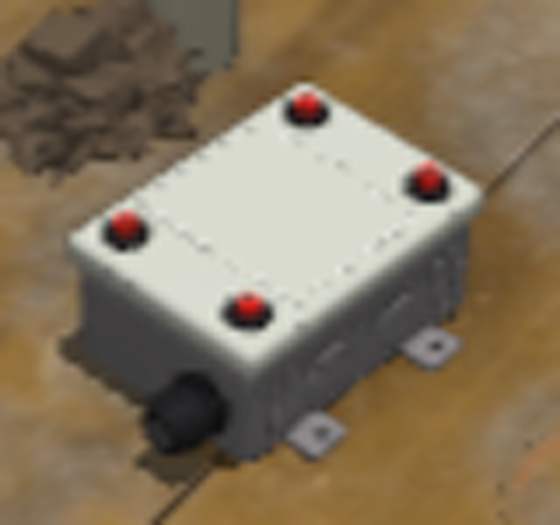

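View pics/top0c.png

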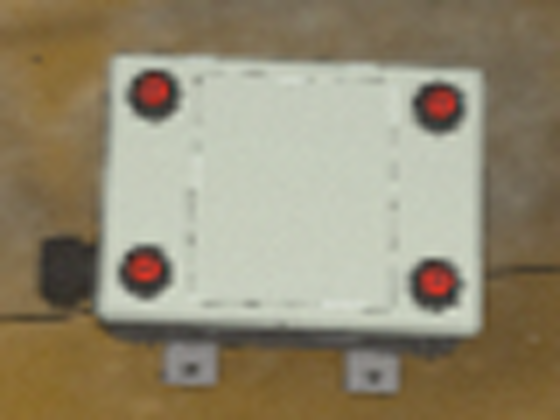

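The pins measure 76 × 120 mm apart, which matches the given sizes: a(0.484,0.063), b(0.560,0.052), c(0.5425,-0.066), d(0.4675,-0.056). The two views agree to about 2 mm. I'll close the fingers and turn the tool so it moves with the base.

Emit:
carry_out([
  [-10,0,0,0,0,0,0],
  [-10,0,0,0,0,0,0],
  [-10,0,0,0,0,0,0],
  [-10,0,0,0,0,0,0],
  [-10,0,0,0,0,0,0],
  [-10,0,0,0,0,0,0],
  [-10,0,0,0,0,0,0],
  [-10,0,0,0,0,0,0],
], squeeze=20)

```text
time: 1.1
ee_pos: [0.1285, -0.5347, 0.2309]
tcp_rot: [103.3, 90.0, 107.2]
wrist_force: [0.6, -0.1, -0.2]
opening: 0.0003
```

```bash
cat > to.py <<'E'
import sys,numpy as np
from workcell import sensors
from scipy.spatial.transform import Rotation as Ro
o=sensors.get_obs()
R=Ro.from_euler("xyz",o["tcp_rot"],degrees=True).as_matrix()
P=dict(a=(.4842,.0634),b=(.5597,.0525),c=(.5425,-.066),d=(.4676,-.0557))
print("t",o["time"],"pos",np.round(o["ee_pos"],4),"open",round(o["opening"],4),"f",np.round(o["wrist_force"],2),"q",np.round(o["q"],1))
print(np.round(R,3))
t=np.array([*P[sys.argv[1]],float(sys.argv[2])])
print("shift mm tool",np.round(1000*R.T@(t-o["ee_pos"]),1))
E
python3 to.py a .13
```

```text
t 1.1 pos [ 0.1285 -0.5347  0.2309] open 0.0003 f [ 0.61 -0.05 -0.17] q [-76.5   5.   10.1  95.1  -0.    9.7]
[[-0.    -0.067  0.998]
 [ 0.001  0.998  0.067]
 [-1.     0.001 -0.   ]]
shift mm tool [101.2 572.8 395. ]
```

Emit:
carry_out([
  [0,0,0,0,47.5,33,0],
  [0,0,0,0,47.5,33,0],
  [0,0,0,0,47.5,33,0],
  [0,0,0,0,47.5,33,0],
  [0,0,0,0,47.5,33,0],
  [0,0,0,0,47.5,33,0],
  [0,0,0,0,47.5,33,0],
  [0,0,0,0,47.5,33,0],
  [0,0,0,0,47.5,33,0],
  [0,0,0,0,47.5,33,0],
  [0,0,0,0,47.5,33,0],
  [0,0,0,0,47.5,33,0],
])

```text
time: 2.6
ee_pos: [0.4895, 0.0603, 0.2311]
tcp_rot: [-98.4, 90.0, -94.8]
wrist_force: [0.5, -1.0, 0.2]
opening: 0.0002
```

Emit:
carry_out([
  [0,0,0,40,0,0,0],
  [0,0,0,40,0,0,0],
  [0,0,0,0,0,0,0],
  [0,0,0,0,0,0,0],
])

```text
time: 3.1
ee_pos: [0.4892, 0.0583, 0.1528]
tcp_rot: [3.8, 89.9, 7.3]
wrist_force: [-0.6, -0.8, 0.9]
opening: -0.0
```

```bash
python3 to.py a .1
```

```text
t 3.1 pos [0.4892 0.0583 0.1528] open -0.0 f [-0.57 -0.76  0.91] q [ 6.8 -3.8 -7.5 86.3  0.  93.3]
[[ 0.001 -0.061  0.998]
 [ 0.     0.998  0.061]
 [-1.     0.     0.001]]
shift mm tool [52.8  5.4 -4.7]
```

Emit:
carry_out([
  [0,0,0,25,5.5,-4.5,0],
  [0,0,0,25,0,0,0],
  [0,0,0,0,0,0,0],
  [0,0,0,0,0,0,0],
])

```text
time: 3.6
ee_pos: [0.4849, 0.0636, 0.1034]
tcp_rot: [4.3, 89.9, 7.8]
wrist_force: [-0.0, -0.0, 0.3]
opening: -0.0
```

```bash
python3 to.py a .09; python3 - <<'E'
from h import *
ims=[]
for n,b in(("scene",(205,125,305,225)),("top",(220,150,320,250))):
    im=vision.camera(n)[...,::-1];x0,y0,x1,y1=b
    ims.append(cv2.resize(im[y0:y1,x0:x1],None,fx=4,fy=4,interpolation=cv2.INTER_CUBIC))
cv2.imwrite("pics/a1.png",np.hstack(ims))
E
```

```text
t 3.6 pos [0.4849 0.0636 0.1034] open -0.0 f [-0.02 -0.04  0.32] q [  7.5  -4.1 -13.2  80.8   0.   94. ]
[[ 0.002 -0.061  0.998]
 [ 0.     0.998  0.061]
 [-1.     0.     0.002]]
shift mm tool [13.4 -0.1 -0.8]
```

View pics/a1.png

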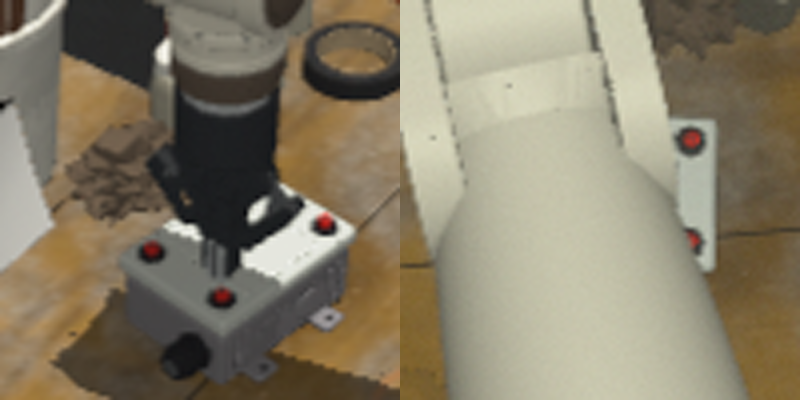

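The picture shows the closed fingertips at (225,275) in the left crop, directly above pin a at (222,297). All four pins are still raised. I'll lower slowly now.

Emit:
carry_out([
  [0,0,0,8,0,-0.8,0],
  [0,0,0,8,0,0,0],
  [0,0,0,2,0,0,0],
  [0,0,0,2,0,0,0],
  [0,0,0,2,0,0,0],
  [0,0,0,2,0,0,0],
  [0,0,0,1,0,0,0],
  [0,0,0,0,0,0,0],
])

```text
time: 4.7
ee_pos: [0.4832, 0.0636, 0.0765]
tcp_rot: [2.6, 90.0, 6.1]
wrist_force: [-2.7, -0.7, 7.0]
opening: -0.0003
```

```bash
python3 to.py a .077
```

```text
t 4.7 pos [0.4832 0.0636 0.0765] open -0.0003 f [-2.72 -0.68  6.97] q [  7.5  -3.8 -15.9  77.9  -0.   94. ]
[[ 0.    -0.061  0.998]
 [ 0.     0.998  0.061]
 [-1.     0.     0.   ]]
shift mm tool [-0.5 -0.2  1. ]
```

Contact at z = 76.5 mm with 7 N matches the collar and the cover spring, so pin a is home. I'll hold briefly, lift and go to c.

Emit:
carry_out([
  [0,0,0,0,0,0,0],
  [0,0,0,0,0,0,0],
  [0,0,0,-15,0,0,0],
  [0,0,0,-15,0,0,0],
  [0,0,0,0,-33,13,0],
  [0,0,0,0,-33,13,0],
  [0,0,0,0,-33,13,0],
  [0,0,0,0,-34,12,0],
  [0,0,0,0,0,0,0],
  [0,0,0,0,0,0,0],
  [0,0,0,0,0,0,0],
])

```text
time: 6.08
ee_pos: [0.5421, -0.0653, 0.1067]
tcp_rot: [15.2, 90.0, 18.8]
wrist_force: [-0.4, 0.8, -0.3]
opening: 0.0001
```

```bash
python3 to.py c .077; python3 - <<'E'
from h import *
ims=[]
for n,b in(("scene",(205,125,305,225)),("top",(220,150,320,250))):
    im=vision.camera(n)[...,::-1];x0,y0,x1,y1=b
    for r in reds(im[...,::-1],b): print(n,np.round(r,2))
    ims.append(cv2.resize(im[y0:y1,x0:x1],None,fx=4,fy=4,interpolation=cv2.INTER_CUBIC))
cv2.imwrite("pics/c1.png",np.hstack(ims))
E
```

```text
t 6.075 pos [ 0.5421 -0.0653  0.1067] open 0.0001 f [-0.4   0.78 -0.27] q [-6.9  3.8 -5.  81.2  0.  79.6]
[[ 0.    -0.062  0.998]
 [ 0.     0.998  0.062]
 [-1.     0.     0.   ]]
shift mm tool [29.7 -0.7  0.3]
scene [251.26 128.02  70.  ]
scene [268.38 169.73   9.  ]
scene [285.8  179.99  10.  ]
scene [242.5 186.5  12. ]
scene [260.   198.82   6.  ]
top [251.52 182.5   12.  ]
top [250.31 208.06   9.  ]
```

View pics/c1.png

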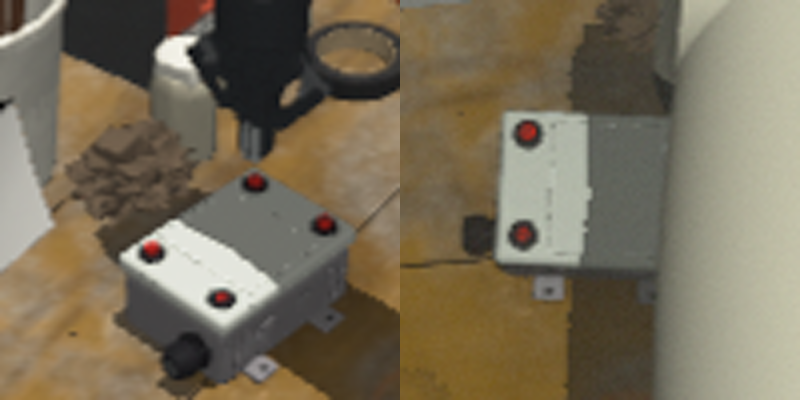

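The picture shows pin a flattened in its collar at (221,299), with b, c and d still raised. The box has not moved: b is still at pixel (242.5,186.5). The tip is over c at (255,160), so I'll press c.

Emit:
carry_out([
  [0,0,0,9,-0.7,0.3,0],
  [0,0,0,9,0,0,0],
  [0,0,0,4,0,0,0],
  [0,0,0,2,0,0,0],
  [0,0,0,2,0,0,0],
  [0,0,0,2,0,0,0],
  [0,0,0,2,0,0,0],
  [0,0,0,0.5,0,0,0],
  [0,0,0,0,0,0,0],
  [0,0,0,0,0,0,0],
  [0,0,0,0,0,0,0],
])

```text
time: 7.55
ee_pos: [0.5427, -0.0668, 0.0763]
tcp_rot: [-10.8, 90.0, -7.3]
wrist_force: [-4.4, 1.2, 7.0]
opening: -0.0002
```

```bash
python3 to.py b .107
```

```text
t 7.55 pos [ 0.5427 -0.0668  0.0763] open -0.0002 f [-4.44  1.23  6.97] q [-7.   4.3 -7.8 77.9 -0.  79.5]
[[ 0.    -0.061  0.998]
 [-0.     0.998  0.061]
 [-1.    -0.     0.   ]]
shift mm tool [-30.7 118.   24.3]
```

Emit:
carry_out([
  [0,0,0,-15,0,0,0],
  [0,0,0,-15,0,0,0],
  [0,0,0,0,30,6,0],
  [0,0,0,0,30,6,0],
  [0,0,0,0,30,6,0],
  [0,0,0,0,28,6,0],
  [0,0,0,0,0,0,0],
  [0,0,0,0,0,0,0],
  [0,0,0,0,0,0,0],
])

```text
time: 8.68
ee_pos: [0.5594, 0.0517, 0.1061]
tcp_rot: [-26.2, 90.0, -22.8]
wrist_force: [0.3, -0.1, -0.1]
opening: 0.0
```

```bash
python3 to.py b .077; python3 - <<'E'
from h import *
ims=[]
for n,b in(("scene",(205,125,305,225)),("top",(220,150,320,250))):
    im=vision.camera(n)[...,::-1];x0,y0,x1,y1=b
    for r in reds(im[...,::-1],b): print(n,np.round(r,2))
    ims.append(cv2.resize(im[y0:y1,x0:x1],None,fx=4,fy=4,interpolation=cv2.INTER_CUBIC))
cv2.imwrite("pics/b1.png",np.hstack(ims))
E
```

```text
t 8.675 pos [0.5594 0.0517 0.1061] open 0.0 f [ 0.26 -0.13 -0.05] q [ 5.3  5.9 -2.7 81.3 -0.  91.8]
[[ 0.    -0.06   0.998]
 [-0.     0.998  0.06 ]
 [-1.    -0.     0.   ]]
shift mm tool [29.1  0.8  0.3]
scene [257.7  125.67   5.  ]
scene [268.42 170.2    5.  ]
scene [285.84 179.71  13.  ]
scene [242.51 186.79  10.  ]
```

View pics/b1.png

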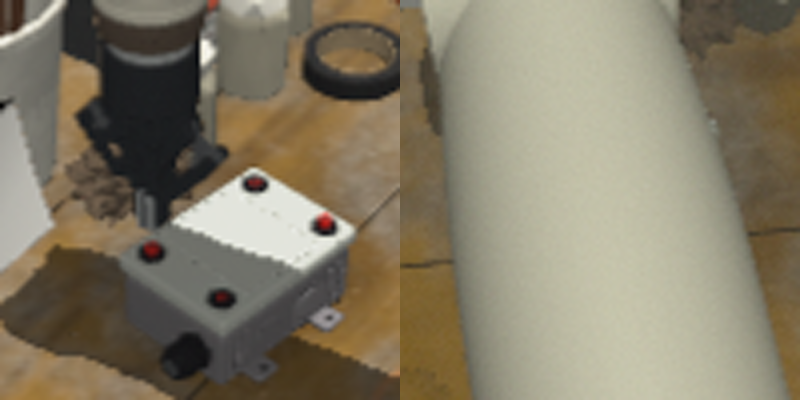

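Pins a (221,298) and c (255,184) are flat, b (151,251) and d (324,224) are proud, and the tip is above b. I'll press b.

Emit:
carry_out([
  [0,0,0,9,0.8,0.3,0],
  [0,0,0,9,0,0,0],
  [0,0,0,4,0,0,0],
  [0,0,0,2,0,0,0],
  [0,0,0,2,0,0,0],
  [0,0,0,2,0,0,0],
  [0,0,0,2,0,0,0],
  [0,0,0,0,0,0,0],
  [0,0,0,0,0,0,0],
  [0,0,0,0,0,0,0],
])

```text
time: 10.02
ee_pos: [0.5596, 0.0533, 0.0763]
tcp_rot: [1.3, 90.0, 4.8]
wrist_force: [-4.0, -0.6, 7.0]
opening: -0.0001
```

```bash
python3 to.py d .107
```

```text
t 10.025 pos [0.5596 0.0533 0.0763] open -0.0001 f [-4.03 -0.64  6.97] q [ 5.4  6.4 -5.5 78.  -0.  91.9]
[[ 0.    -0.061  0.998]
 [ 0.     0.998  0.061]
 [-1.     0.     0.   ]]
shift mm tool [ -30.7 -103.2  -98.5]
```

Emit:
carry_out([
  [0,0,0,-15,0,0,0],
  [0,0,0,-15,0,0,0],
  [0,0,0,0,-26,-25,0],
  [0,0,0,0,-26,-25,0],
  [0,0,0,0,-26,-24,0],
  [0,0,0,0,-25,-24,0],
  [0,0,0,0,0,0,0],
  [0,0,0,0,0,0,0],
  [0,0,0,0,0,0,0],
])

```text
time: 11.15
ee_pos: [0.4687, -0.055, 0.106]
tcp_rot: [1.4, 90.0, 4.9]
wrist_force: [0.3, -0.4, -1.7]
opening: -0.0004
```

```bash
python3 to.py d .077; python3 - <<'E'
from h import *
ims=[]
for n,b in(("scene",(205,125,305,225)),("top",(220,150,320,250))):
    im=vision.camera(n)[...,::-1];x0,y0,x1,y1=b
    for r in reds(im[...,::-1],b): print(n,np.round(r,2))
    ims.append(cv2.resize(im[y0:y1,x0:x1],None,fx=4,fy=4,interpolation=cv2.INTER_CUBIC))
cv2.imwrite("pics/d1.png",np.hstack(ims))
E
```

```text
t 11.15 pos [ 0.4687 -0.055   0.106 ] open -0.0004 f [ 0.25 -0.39 -1.67] q [ -6.7  -6.4 -15.   81.3   0.   79.8]
[[ 0.    -0.062  0.998]
 [ 0.     0.998  0.062]
 [-1.     0.     0.   ]]
shift mm tool [29.  -0.7 -1.1]
scene [251.43 127.96  72.  ]
scene [285.79 180.    10.  ]
scene [242.69 187.47   7.  ]
scene [260.   198.81   6.  ]
top [251.6  182.92  10.  ]
top [250.28 208.08   9.  ]
```

View pics/d1.png

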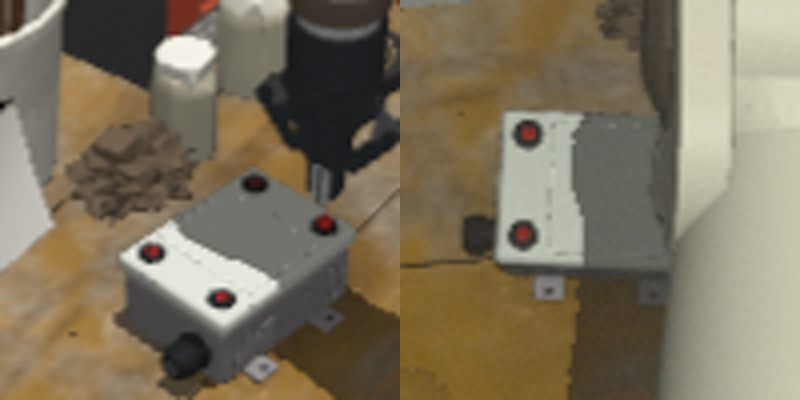

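Pins a, b and c are flat, only d (324,224) is still raised, and the box has not shifted. I'll press d, then lift away.

Emit:
carry_out([
  [0,0,0,9,-0.7,-1.1,0],
  [0,0,0,9,0,0,0],
  [0,0,0,4,0,0,0],
  [0,0,0,2,0,0,0],
  [0,0,0,2,0,0,0],
  [0,0,0,2,0,0,0],
  [0,0,0,2,0,0,0],
  [0,0,0,0,0,0,0],
  [0,0,0,0,0,0,0],
  [0,0,0,0,0,0,0],
])

```text
time: 12.5
ee_pos: [0.467, -0.0563, 0.0762]
tcp_rot: [-7.9, 90.0, -4.4]
wrist_force: [-3.7, 1.0, 6.8]
opening: -0.0
```

Emit:
carry_out([
  [0,0,0,-15,0,0,0],
  [0,0,0,-25,0,0,0],
  [0,0,0,-40,0,0,0],
  [0,0,0,-40,-40,0,0],
  [0,0,0,0,-50,0,0],
  [0,0,0,0,-50,0,0],
  [0,0,0,0,-50,0,0],
  [0,0,0,0,-50,0,0],
  [0,0,0,0,0,0,0],
  [0,0,0,0,0,0,0],
  [0,0,0,0,0,0,0],
])

```text
time: 13.88
ee_pos: [0.4819, -0.2949, 0.1962]
tcp_rot: [-25.3, 90.0, -21.8]
wrist_force: [-0.1, -0.1, 0.5]
opening: 0.0004
```

```bash
python3 to.py d .077; python3 - <<'E'
from h import *
ims=[]
for n,b in(("scene",(205,125,305,225)),("top",(220,150,320,250))):
    im=vision.camera(n)[...,::-1];x0,y0,x1,y1=b
    for r in reds(im[...,::-1],b): print(n,np.round(r,2),np.round(onz(n,r[:2],.078),4))
    ims.append(cv2.resize(im[y0:y1,x0:x1],None,fx=4,fy=4,interpolation=cv2.INTER_CUBIC))
    cv2.imwrite(f"pics/{n}end.png",im)
cv2.imwrite("pics/e1.png",np.hstack(ims))
E
```

```text
t 13.875 pos [ 0.4819 -0.2949  0.1962] open 0.0004 f [-0.11 -0.08  0.53] q [-31.5   6.4   7.7  91.3   0.   55. ]
[[ 0.    -0.062  0.998]
 [-0.     0.998  0.062]
 [-1.    -0.     0.   ]]
shift mm tool [119.2 239.7   0.6]
scene [251.41 127.95  67.  ] [ 0.7344 -0.2337  0.078 ]
scene [268.41 170.2    5.  ] [ 0.5431 -0.0669  0.078 ]
scene [285.5  180.73   3.  ] [ 0.4688 -0.0556  0.078 ]
scene [242.7  187.48   7.  ] [0.5597 0.0522 0.078 ]
scene [259.99 198.81   6.  ] [0.4855 0.0626 0.078 ]
scene [302.68 218.78   3.  ] [0.3352 0.0582 0.078 ]
top [251.62 182.92  10.  ] [0.5599 0.0516 0.078 ]
top [292.29 184.59  10.  ] [ 0.5434 -0.067   0.078 ]
top [250.29 208.08   9.  ] [0.4851 0.0625 0.078 ]
top [291.71 209.85   9.  ] [ 0.4684 -0.0562  0.078 ]
```

View pics/e1.png

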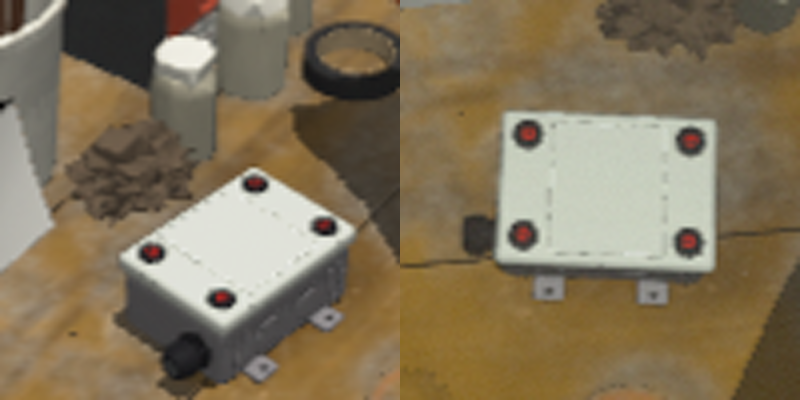

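View pics/topend.png

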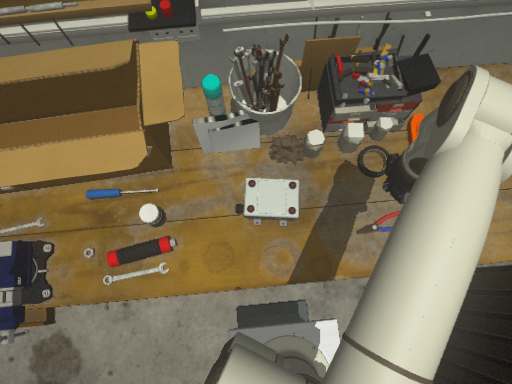

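All four pins are flat in their collars: scene crop (221,298), (255,184), (151,252) and (324,226). With the tops taken at 78 mm, both views agree to within about 1 mm. The box, jar (152,215), screwdriver and tape lie where they were, and the arm is clear.

```bash
python3 -c "
from workcell import job_done
print(job_done())"
```

```text
the job is handed in; nothing more can be done
None
```

I pressed all four pins flush with the closed fingertips in the order asked: gland corner (a), its diagonal (c), the other gland-end pin (b), then the last one (d). I then lifted the arm clear and handed the job in at about 14 s. `job_done` gave no verdict.

- **Presses:** each press ended with the fingertip at z ≈ 76.3 mm. The vertical force was about 7 N each time, plus up to about 4.5 N sideways (limit 35 N).
- **Pins:** the final pictures show all four flat in their collars. Placing their tops at the 78 mm flush height, the two cameras agree to about 1 mm.
- **Box and bystanders:** the box has not visibly moved, and neither have the jar, tape or screwdriver. The pliers were partly hidden behind the arm in the last top view; the part I could see was in place.
- **Not fully resolved:** the force was almost the same at every press, slightly under the 8.5 N the cover spring should give at that depth. That could leave a pin about 0.3 mm short of flush, still within the 1.5 mm allowed.

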